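# Sort sealed modules by the rattle of a loose core

## Task

One or two of the three sealed grey modules have a core that has come loose inside, and you can find out which only by tipping them. First take the blue package out of the green tray and lay it on clear bench outside both trays. Then take the modules one at a time: lift each clear of the bench, tip it end to end by about 30 degrees to feel whether something slides inside, and before you tip the next one set it down gently, flat and label up, in the green tray if it is solid or in the red tray if its core is loose; leave the solder reel and the side cutters as they are.

Things in the scene. Friction and masses are not known exactly. Their poses are not given: they have to be found in the camera images.
- unit_a_mid (a point): one of three like sealed grey plastic modules: a closed box 130 x 50 x 46 mm (its own x, y, z), about 0.45 kg, lying flat, paper label and four screws up. This point is its centre, 23 mm above its underside; x runs along its length, z out of its top. Grip it across its 50 mm width. A heavy core (0.3 kg) stands in the middle inside, seated fast or loose; which modules are loose changes every time
- unit_b_mid (a point): second module, the same as unit_a in every way that can be seen; this point is its centre, 23 mm above its underside, x along its length
- unit_c_mid (a point): third module, the same as unit_a in every way that can be seen; this point is its centre, 23 mm above its underside, x along its length
- unit_a: the same module as point unit_a_mid; origin at the centre of its underside. A loose core slides along the length once the module is tipped end to end by some 20 degrees: 44 mm, to the lower end, and stays there when the module is levelled again
- unit_b: the same module as point unit_b_mid; origin at the centre of its underside. In any module a core that has slid shifts the balance of the held, levelled module by about 0.13 N m about its y axis; a seated core does not shift it
- unit_c: the same module as point unit_c_mid; origin at the centre of its underside
- tray_good: green plastic tray for the solid modules, fixed to the bench, 170 x 180 mm (x, y) outside, 12 mm high, walls and floor 4 mm thick; origin at the centre of its underside. It takes two modules side by side, each along the tray's x, centred 42 mm either side of its middle along y
- tray_bad: red plastic tray for the loose modules, fixed to the bench, 170 x 180 mm (x, y) outside, 12 mm high, walls and floor 4 mm thick; origin at the centre of its underside. It takes two modules side by side, each along the tray's x, centred 42 mm either side of its middle along y. The green and red trays may change sides
- package_mid (a point): blue cardboard parts package 40 x 150 x 30 mm (x, y, z of its own axes), 70 g, lying in the green tray and in the way there; this point is its centre, 15 mm above its underside. Grip it across its 40 mm width. The bench behind the right-hand tray, about x = 0.67, y = -0.13, is clear
- package: the same blue package; origin at the centre of its underside
- reel: reel of solder, 62 mm across, 39 mm high, behind the left-hand tray; origin at the centre of its underside; leave alone
- cutters: side cutters with red handles, 45 x 134 x 12 mm, lying behind the right-hand tray; origin at the centre of its underside; leave alone

How it is judged:
On the way, in this order (a step that is already met when the one before it is completed fails the run):
1. the blue package lies let go on the bench outside both trays (height (world z) of package_mid below 0.035 m and horizontal distance between package_mid and tray_good above 0.1 m and horizontal distance between package_mid and tray_bad above 0.1 m and contact force between package and tray_good below 0.05 N and contact force between package and tray_bad below 0.05 N and contact force between package and the fingers below 0.05 N and linear speed of package below 0.03 m/s), for 0.2 s.
2. a first module is lifted and tipped end to end by at least 20 degrees (((angle between the x axis of unit_a_mid and the z axis of tray_good, either way round below 1.22 rad and height (world z) of unit_a_mid above 0.07 m) or (angle between the x axis of unit_b_mid and the z axis of tray_good, either way round below 1.22 rad and height (world z) of unit_b_mid above 0.07 m) or (angle between the x axis of unit_c_mid and the z axis of tray_good, either way round below 1.22 rad and height (world z) of unit_c_mid above 0.07 m))), for 0.2 s.
3. with one module set down flat in a tray, a second is lifted and tipped end to end by at least 20 degrees (((((horizontal distance between unit_a_mid and tray_good below 0.075 m and height (world z) of unit_a_mid below 0.03 m and angle between unit_a_mid's own z axis and vertical below 0.1 rad) or (horizontal distance between unit_a_mid and tray_bad below 0.075 m and height (world z) of unit_a_mid below 0.03 m and angle between unit_a_mid's own z axis and vertical below 0.1 rad)) and (angle between the x axis of unit_b_mid and the z axis of tray_good, either way round below 1.22 rad and height (world z) of unit_b_mid above 0.07 m)) or (((horizontal distance between unit_a_mid and tray_good below 0.075 m and height (world z) of unit_a_mid below 0.03 m and angle between unit_a_mid's own z axis and vertical below 0.1 rad) or (horizontal distance between unit_a_mid and tray_bad below 0.075 m and height (world z) of unit_a_mid below 0.03 m and angle between unit_a_mid's own z axis and vertical below 0.1 rad)) and (angle between the x axis of unit_c_mid and the z axis of tray_good, either way round below 1.22 rad and height (world z) of unit_c_mid above 0.07 m)) or (((horizontal distance between unit_b_mid and tray_good below 0.075 m and height (world z) of unit_b_mid below 0.03 m and angle between unit_b_mid's own z axis and vertical below 0.1 rad) or (horizontal distance between unit_b_mid and tray_bad below 0.075 m and height (world z) of unit_b_mid below 0.03 m and angle between unit_b_mid's own z axis and vertical below 0.1 rad)) and (angle between the x axis of unit_a_mid and the z axis of tray_good, either way round below 1.22 rad and height (world z) of unit_a_mid above 0.07 m)) or (((horizontal distance between unit_b_mid and tray_good below 0.075 m and height (world z) of unit_b_mid below 0.03 m and angle between unit_b_mid's own z axis and vertical below 0.1 rad) or (horizontal distance between unit_b_mid and tray_bad below 0.075 m and height (world z) of unit_b_mid below 0.03 m and angle between unit_b_mid's own z axis and vertical below 0.1 rad)) and (angle between the x axis of unit_c_mid and the z axis of tray_good, either way round below 1.22 rad and height (world z) of unit_c_mid above 0.07 m)) or (((horizontal distance between unit_c_mid and tray_good below 0.075 m and height (world z) of unit_c_mid below 0.03 m and angle between unit_c_mid's own z axis and vertical below 0.1 rad) or (horizontal distance between unit_c_mid and tray_bad below 0.075 m and height (world z) of unit_c_mid below 0.03 m and angle between unit_c_mid's own z axis and vertical below 0.1 rad)) and (angle between the x axis of unit_a_mid and the z axis of tray_good, either way round below 1.22 rad and height (world z) of unit_a_mid above 0.07 m)) or (((horizontal distance between unit_c_mid and tray_good below 0.075 m and height (world z) of unit_c_mid below 0.03 m and angle between unit_c_mid's own z axis and vertical below 0.1 rad) or (horizontal distance between unit_c_mid and tray_bad below 0.075 m and height (world z) of unit_c_mid below 0.03 m and angle between unit_c_mid's own z axis and vertical below 0.1 rad)) and (angle between the x axis of unit_b_mid and the z axis of tray_good, either way round below 1.22 rad and height (world z) of unit_b_mid above 0.07 m)))), for 0.2 s.
4. with two modules set down flat in the trays, the third is lifted and tipped end to end by at least 20 degrees ((((angle between the x axis of unit_a_mid and the z axis of tray_good, either way round below 1.22 rad and height (world z) of unit_a_mid above 0.07 m) and ((horizontal distance between unit_b_mid and tray_good below 0.075 m and height (world z) of unit_b_mid below 0.03 m and angle between unit_b_mid's own z axis and vertical below 0.1 rad) or (horizontal distance between unit_b_mid and tray_bad below 0.075 m and height (world z) of unit_b_mid below 0.03 m and angle between unit_b_mid's own z axis and vertical below 0.1 rad)) and ((horizontal distance between unit_c_mid and tray_good below 0.075 m and height (world z) of unit_c_mid below 0.03 m and angle between unit_c_mid's own z axis and vertical below 0.1 rad) or (horizontal distance between unit_c_mid and tray_bad below 0.075 m and height (world z) of unit_c_mid below 0.03 m and angle between unit_c_mid's own z axis and vertical below 0.1 rad))) or ((angle between the x axis of unit_b_mid and the z axis of tray_good, either way round below 1.22 rad and height (world z) of unit_b_mid above 0.07 m) and ((horizontal distance between unit_a_mid and tray_good below 0.075 m and height (world z) of unit_a_mid below 0.03 m and angle between unit_a_mid's own z axis and vertical below 0.1 rad) or (horizontal distance between unit_a_mid and tray_bad below 0.075 m and height (world z) of unit_a_mid below 0.03 m and angle between unit_a_mid's own z axis and vertical below 0.1 rad)) and ((horizontal distance between unit_c_mid and tray_good below 0.075 m and height (world z) of unit_c_mid below 0.03 m and angle between unit_c_mid's own z axis and vertical below 0.1 rad) or (horizontal distance between unit_c_mid and tray_bad below 0.075 m and height (world z) of unit_c_mid below 0.03 m and angle between unit_c_mid's own z axis and vertical below 0.1 rad))) or ((angle between the x axis of unit_c_mid and the z axis of tray_good, either way round below 1.22 rad and height (world z) of unit_c_mid above 0.07 m) and ((horizontal distance between unit_a_mid and tray_good below 0.075 m and height (world z) of unit_a_mid below 0.03 m and angle between unit_a_mid's own z axis and vertical below 0.1 rad) or (horizontal distance between unit_a_mid and tray_bad below 0.075 m and height (world z) of unit_a_mid below 0.03 m and angle between unit_a_mid's own z axis and vertical below 0.1 rad)) and ((horizontal distance between unit_b_mid and tray_good below 0.075 m and height (world z) of unit_b_mid below 0.03 m and angle between unit_b_mid's own z axis and vertical below 0.1 rad) or (horizontal distance between unit_b_mid and tray_bad below 0.075 m and height (world z) of unit_b_mid below 0.03 m and angle between unit_b_mid's own z axis and vertical below 0.1 rad))))), for 0.2 s.
At the end, for the whole second after the job is handed in: Loose-core modules lie in the red tray, solid ones in the green: flat and label up (6 degrees), centre within 75 mm of the tray's centre, let go, at rest. The package rests on the bench, let go, its centre over 100 mm from both trays' centres, touching neither (all of step 1 and ((horizontal distance between unit_a_mid and tray_good below 0.075 m and height (world z) of unit_a_mid below 0.03 m and angle between unit_a_mid's own z axis and vertical below 0.1 rad) or (horizontal distance between unit_a_mid and tray_bad below 0.075 m and height (world z) of unit_a_mid below 0.03 m and angle between unit_a_mid's own z axis and vertical below 0.1 rad)) and ((horizontal distance between unit_b_mid and tray_good below 0.075 m and height (world z) of unit_b_mid below 0.03 m and angle between unit_b_mid's own z axis and vertical below 0.1 rad) or (horizontal distance between unit_b_mid and tray_bad below 0.075 m and height (world z) of unit_b_mid below 0.03 m and angle between unit_b_mid's own z axis and vertical below 0.1 rad)) and ((horizontal distance between unit_c_mid and tray_good below 0.075 m and height (world z) of unit_c_mid below 0.03 m and angle between unit_c_mid's own z axis and vertical below 0.1 rad) or (horizontal distance between unit_c_mid and tray_bad below 0.075 m and height (world z) of unit_c_mid below 0.03 m and angle between unit_c_mid's own z axis and vertical below 0.1 rad)) and (horizontal distance between core1_c0 and tray_bad below 0.13 m or horizontal distance between core1_c0 and junction_box_c0 below 0.06 m) and (horizontal distance between core2_c0 and tray_bad below 0.13 m or horizontal distance between core2_c0 and junction_box_c0 below 0.06 m) and (horizontal distance between core3_c0 and tray_good below 0.13 m or horizontal distance between core3_c0 and junction_box_c0 below 0.06 m) and (horizontal distance between core4_c0 and tray_good below 0.13 m or horizontal distance between core4_c0 and junction_box_c0 below 0.06 m) and linear speed of each of unit_a, unit_b, unit_c below 0.03 m/s).
It fails at once if the solder reel is moved by more than 30 mm (distance of reel from where it was at the start of the episode above 0.03 m).
It fails at once if the side cutters is moved by more than 30 mm (distance of cutters from where it was at the start of the episode above 0.03 m).
It fails at once if a module is dropped or banged down (faster than 0.6 m/s close to the bench) ((height (world z) of unit_a_mid below 0.055 m and linear speed of unit_a above 0.6 m/s) or (height (world z) of unit_b_mid below 0.055 m and linear speed of unit_b above 0.6 m/s) or (height (world z) of unit_c_mid below 0.055 m and linear speed of unit_c above 0.6 m/s)).
It also fails if it takes over 72 s, if anything falls off the work surface, if the arm or the gripper's body presses on something with over 40 N, if the wrist force passes 120 N, or if a joint passes its speed limit or range.

## Robot

A 6-joint arm with a two-finger parallel gripper is mounted at the origin on a cart in front of the work surface, level with it; the furniture and walls round the work are solid. World frame = base frame: x ahead of the robot, y to its left, z up, the work surface at z = 0. Lengths are in m, angles in rad, forces in N, time in s.
With the tool pointing down it reaches from about 0.3 to 0.75 m from the base axis. Payload 8.5 kg.
Tool frame: the origin (TCP) lies on the centre line of the jaws, within the pads' length; the fingertips stand 8 mm ahead of it and the grasp point (between the pads) lies 11 mm behind it (r.finger_overhang is the distance from the TCP to the fingertips, in m); z points along the fingers, y is the line along which they close (so a half turn about z gives the same grasp; the last joint's range is limited). The gripper opens to 85 mm and grips with 20 to 120 N. Pads are 22 mm wide; open, the fingers measure 114 mm over their backs; the gripper's body (76 mm by 85 mm) begins 54 mm behind the grasp point. The pads swing forward as they close: fully open they stand 13 mm farther back than shut.
Start: joints at [-1.421, 0.381, 1.297, -0, 1.464, -0.215], TCP at [0.196, -0.514, 0.239] pointing down, gripper open.
Joint ranges: [-3.11, 3.11], [-0.89, 2.33], [0.22, 2.48], [-1.42, 4.56], [0.17, 2.85], [-2.88, 2.88]. Speed limits (rad/s): [2.39, 2.39, 3.14, 3.14, 3.14, 3.14].

## Interface

Orientations are given as a rotation vector (axis times angle).
In Python, from bench import telemetry, vision, finish_job, r gives the robot as it stands.
- The arm moves only by the tool play_rows, never from a script. Its argument "motion" is a list of rows, each a list of 6 numbers: the shift along the tool's x, y, z scaled (see below), then the turn, a rotation vector about the tool's x, y, z scaled (see below). In form: [[dx, dy, dz, ax, ay, az], ...]. A call has 1 to 8 rows; each row is the pose to reach, as a shift and turn from the pose commanded when the call began, along the tool's axes at that moment, turning the shorter way round; what a row does not reach only later rows make up. The controller multiplies each number of a shift by 0.08 m and each number of a turn by pi rad. A row lasts 1/8 s, in which the tool goes at most 62.5 mm and 10.7 degrees, less where a joint would pass 70% of its speed; a pose out of reach is approached as far as the arm can. A call with a number of a shift or a turn outside -1 to 1 is refused whole. A call with a gripper value outside its range is refused whole. "hand" is the finger opening in mm, from 0 to 85.4, set as the call begins (left out, the last holds). The fingers move at their own pace and stop on an object; "grip_force" is the grip in N (left out, the last holds). Time passes only in rows, so rows that repeat a pose let the fingers close. It gives the time, the measured TCP pose, the force, the opening and the grip force at its end, in the units of the state.
- telemetry.sense(): the state, without advancing time (a new reading comes with each control period).
- vision.camera(name): name is "scene" or "side" or "wrist"; returns the picture (480x640x3 uint8, red, green, blue); there is no depth.
- vision.calibration(name): a dict with "fx", "fy", "cx", "cy" (pixels), "extrinsics" (4x4, takes a point from camera to world coordinates); the wrist camera has in their place "T_tool_cam" (4x4, takes a point from camera to tool coordinates, whose origin is the TCP and whose axes are the flange's). Camera axes: x right, y down, z forward; pixel columns grow to the right and rows downward; lengths in m; the calibration is good to about 2 mm. A picture is of the moment at which its call begins: read the wrist's pose just before it. calibration takes no time and is no camera call.
- finish_job(): hands the job in; it is judged then, once.
Trained networks look in the newest picture that a camera, given by its name, has taken for a name from the list of things; names that differ only in an ending like _2 or _b are one class to them, and where a whole thing is asked for, a point or a joint stands for the part that bears it (a point fixed in the world has none). Each returns a list of dicts, best first, with "conf" (0 to 1); they miss things now and then, are a little off and sometimes report something else, mostly with a low value. They report only what shows in the picture. A call takes as long as a camera call.
- vision.look_for(camera, thing): "pixel" ([column, row] in pixels, amid what is visible of it).
- vision.tip_of(camera, thing): "pixel" ([column, row] in pixels: a listed point, or the origin of a listed thing).
The state is a dict: "time": time; "joint_positions": joint angles; "qd": joint speeds; "tau": joint torques, N m; "tool_pos": TCP position; "orientation": TCP orientation; "ft_force": force on the tool from outside, world axes, zero at the start; "wrist_torque": the same for the moment, N m; "finger_gap": opening from 0.0 (shut) to 1.0 (fully open); "grip_force": force on a finger pad.
Only numpy, scipy, OpenCV 4.12 (cv2) and the standard library are available. Lean on these libraries where they do the work, as an engineer would, in place of code of your own. Each camera call takes 0.05 s, during which the arm holds its last target. There are 200 camera calls.

## Working session

There is one attempt and no reset: what is moved stays moved. The work goes in short steps, Python scripts to look and compute and a tool call to move; the robot and the scene stay as the last step left them, time stands still between calls to the robot, and variables do not carry over. Pictures are saved under pics/ and viewed, at most 10 in all, crops included, and the job is handed in when it is done.

Besides the shell and the picture viewer there is one more tool, called after ">>>" as name(argument=value, ...) on one line, values as JSON. play_rows: Moves the arm, as the interface text tells. Shifts and turns lie within -1 to 1; 1 stands for 0.08 m of shift or pi rad of turn. Its arguments: {"type":"object","properties":{"motion":{"type":"array","items":{"type":"array","items":{"type":"number"}}},"hand":{"type":"number"},"grip_force":{"type":"number"}},"required":["motion"]}

```bash
ls; mkdir -p pics; cat > h.py <<'E'
import numpy as np, cv2
from scipy.spatial.transform import Rotation as R
from bench import telemetry, vision, r
def ray(cam,px,z):
    c=vision.calibration(cam)
    if 'extrinsics' in c: T=np.array(c['extrinsics'])
    else:
        s=telemetry.sense(); W=np.eye(4); W[:3,:3]=R.from_rotvec(s['orientation']).as_matrix(); W[:3,3]=s['tool_pos']; T=W@np.array(c['T_tool_cam'])
    d=T[:3,:3]@np.array([(px[0]-c['cx'])/c['fx'],(px[1]-c['cy'])/c['fy'],1]); o=T[:3,3]
    return o+d*(z-o[2])/d[2]
def snap(cam,name):
    im=vision.camera(cam); cv2.imwrite('pics/'+name+'.png',np.array(im)[:,:,::-1]); return im
E
python3 - <<'E'
from h import *
print(telemetry.sense())
snap('scene','s1'); 
for t,z in [('unit_a_mid',.023),('package_mid',.019),('tray_good',.0),('tray_bad',.0),('reel',0),('cutters',0)]:
    for d in vision.tip_of('scene',t): print('scene',t,d,ray('scene',d['pixel'],z).round(3))
snap('side','d1')
for t,z in [('unit_a_mid',.023),('package_mid',.019),('tray_good',.0),('tray_bad',.0)]:
    for d in vision.tip_of('side',t): print('side',t,d,ray('side',d['pixel'],z).round(3))
E
```

```text
pics
{'time': 0.0, 'joint_positions': array([-1.42128380e+00,  3.81178059e-01,  1.29829099e+00,  3.67427530e-06,
        1.46360940e+00, -2.15340531e-01]), 'qd': array([-0.0011412 , -0.00099336,  0.00107816,  0.00029404,  0.0007913 ,
       -0.00022305]), 'tau': array([-1.68957384e-03, -4.48460269e+01, -2.31281555e+01, -2.04774942e-04,
        4.70926490e-03, -1.65018037e-05]), 'tool_pos': array([ 0.19617911, -0.51350415,  0.23871122]), 'orientation': array([-3.08800214e+00, -5.69666348e-01, -8.24989418e-05]), 'ft_force': array([ 0.54900057, -0.19295749, -0.79381291]), 'wrist_torque': array([ 0.00862858,  0.00616853, -0.00267756]), 'grip_force': 0.0, 'finger_gap': 0.9992648829647706}
scene unit_a_mid {'pixel': [368.3, 285.7], 'conf': 0.83} [0.493 0.13  0.023]
scene package_mid {'pixel': [293.8, 358.2], 'conf': 0.67} [0.486 0.376 0.019]
scene package_mid {'pixel': [396.9, 273.2], 'conf': 0.66} [0.47  0.055 0.019]
scene tray_good {'pixel': [287.1, 367.2], 'conf': 0.7} [0.492 0.391 0.   ]
scene tray_bad {'pixel': [430.7, 228.2], 'conf': 0.64} [ 0.51  -0.146  0.   ]
scene reel {'pixel': [218.0, 331.0], 'conf': 0.87} [0.667 0.418 0.   ]
scene reel {'pixel': [342.5, 314.9], 'conf': 0.26} [0.495 0.217 0.   ]
scene cutters {'pixel': [359.7, 185.1], 'conf': 0.58} [ 0.763 -0.178  0.   ]
side unit_a_mid {'pixel': [268.2, 242.3], 'conf': 0.85} [0.501 0.129 0.023]
side package_mid {'pixel': [272.9, 185.8], 'conf': 0.7} [0.481 0.376 0.019]
side package_mid {'pixel': [271.9, 227.1], 'conf': 0.5} [0.501 0.192 0.019]
side tray_good {'pixel': [273.9, 187.2], 'conf': 0.96} [0.481 0.398 0.   ]
side tray_bad {'pixel': [256.7, 347.9], 'conf': 0.94} [ 0.514 -0.151  0.   ]
```

View pics/s1.png

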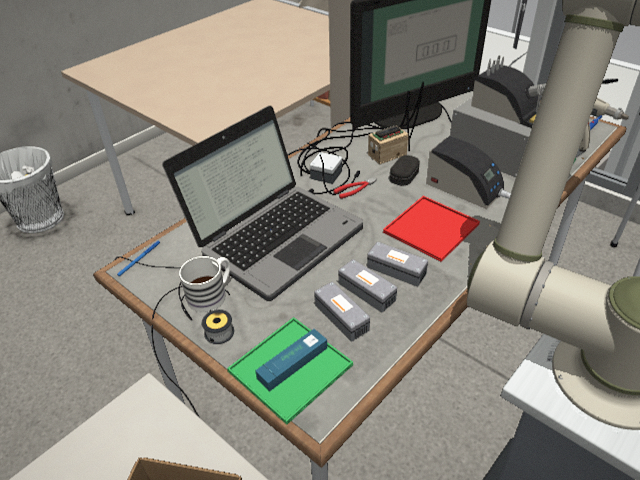

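View pics/d1.png

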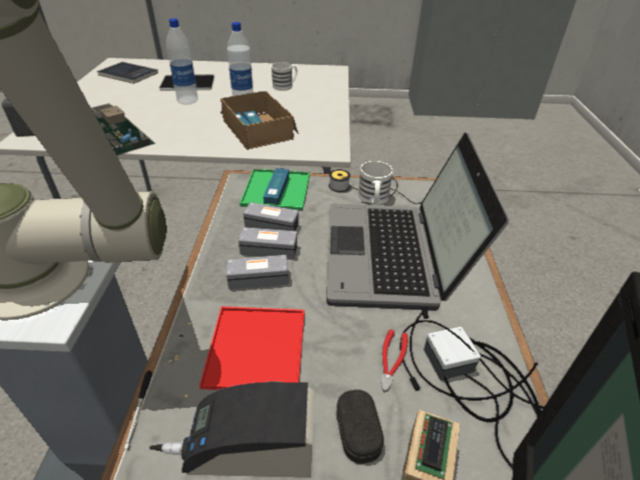

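The scene shows the green tray at left (px 290,368) with the blue package in it, three modules in a row (342,308), (367,285), (397,263), and the red tray at (431,228). The reel, cutters and laptop lie behind them. The side view agrees. Next I rectify both views to get poses.

```bash
cat >> h.py <<'E'
def ortho(im,cam,z,x0,x1,y0,y1,s=1000):
    # rows: x from x1 (top) down to x0 ; cols: y from y1 (left) to y0
    c=vision.calibration(cam); T=np.array(c['extrinsics'])
    if True:
        W=np.array([[x1,y1,z],[x1,y0,z],[x0,y0,z],[x0,y1,z]])
        P=(W-T[:3,3])@T[:3,:3]; px=np.c_[P[:,0]/P[:,2]*c['fx']+c['cx'],P[:,1]/P[:,2]*c['fy']+c['cy']].astype(np.float32)
    w,h=int((y1-y0)*s),int((x1-x0)*s)
    H=cv2.getPerspectiveTransform(px,np.float32([[0,0],[w,0],[w,h],[0,h]]))
    return cv2.warpPerspective(im,H,(w,h))
E
python3 - <<'E'
from h import *
B=(.38,.80,-.26,.50)
out=[]
for cam,f in (('scene','s1'),('side','d1')):
    im=cv2.imread(f'pics/{f}.png')
    for nm,z,lo,hi in (('green',.012,(50,120,60),(75,255,255)),('red',.012,(0,150,100),(10,255,255)),('blue',.034,(95,80,30),(115,255,200))):
        o=cv2.cvtColor(ortho(im,cam,z,*B),cv2.COLOR_BGR2HSV)
        m=cv2.inRange(o,lo,hi)
        if nm=='red': m[:int((.8-.61)*1000)]=0
        if nm=='blue': m[:,170:]=0; m[:220]=0
        if nm=='green': m[:150]=0; m[:,300:]=0
        cs=cv2.findContours(m,0,2)[0]; c=max(cs,key=cv2.contourArea)
        (u,v),wh,a=cv2.minAreaRect(c); print(cam,nm,'x%.3f y%.3f'%(B[1]-v/1000,B[3]-u/1000),np.round(wh),round(a,1))
    out.append(ortho(im,cam,.046,.38,.66,-.03,.30,1200))
cv2.imwrite('pics/o1.png',np.hstack(out)); print(np.hstack(out).shape)
E
```

```text
scene green x0.483 y0.391 [182. 173.] 2.6
scene red x0.507 y-0.141 [173. 188.] 90.0
scene blue x0.481 y0.395 [135.  53.] 6.1
side green x0.537 y0.379 [182.  98.] 11.4
side red x0.514 y-0.155 [184. 169.] 0.0
side blue x0.497 y0.387 [117.  42.] 5.7
(336, 790, 3)
```

View pics/o1.png

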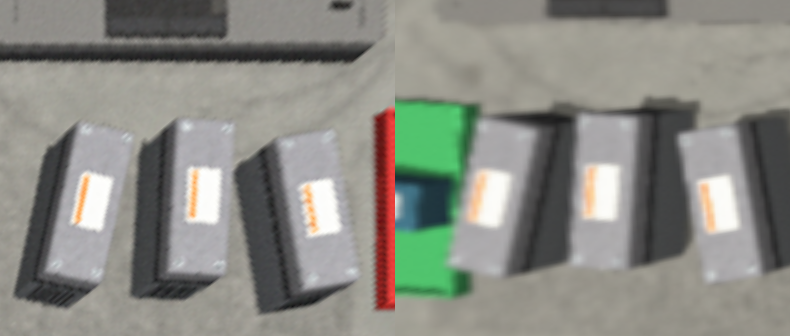

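Reading the rectified view, with the two cameras averaged, gives these module poses:

| Module | x, y (m) | Yaw |
|---|---|---|
| Left | 0.495, 0.221 | -12° |
| Middle | 0.498, 0.129 | -3° |
| Right | 0.488, 0.032 | +9° |

Next I write a planner and start moving.

```bash
cat >> h.py <<'E'
def down(yaw): return R.from_euler('z',yaw,degrees=True)*R.from_euler('x',180,degrees=True)
def plan(*wps, start=None):
    """wps: (pos,R[,speed m/row]) ; prints play_rows calls"""
    s=telemetry.sense()
    p,q=(np.array(s['tool_pos']),R.from_rotvec(s['orientation'])) if start is None else start
    for w in wps:
        tp,tq=np.array(w[0]),w[1]; v=w[2] if len(w)>2 else .06
        n=1
        while True:
            n_ok=True; pp,qq=p,q; calls=[]
            for k in range(1,n+1):
                f=k/n; gp=p+(tp-p)*f; gq=q*R.from_rotvec((q.inv()*tq).as_rotvec()*f)
                d=(qq.inv().apply(gp-pp)/.08); t=(qq.inv()*gq).as_rotvec()/np.pi
                if abs(d).max()>1: n_ok=False;break
                row=np.r_[d,t].round(3)
                rows=int(np.ceil(max(np.linalg.norm(d)*.08/v,np.degrees(np.linalg.norm(t)*np.pi)/10,1)-.02))
                calls.append((row.tolist(),rows)); pp=pp+qq.apply(row[:3]*.08); qq=qq*R.from_rotvec(row[3:]*np.pi)
            if n_ok and all(c[1]<=8 for c in calls): break
            n+=1
        for c in calls: print(c[1],'x',c[0])
        print('-> ',pp.round(4)); p,q=pp,qq
E
python3 - <<'E'
from h import *
plan(((.36,-.28,.27),down(40)),((.46,.33,.30),down(90)))
print(np.array(vision.calibration('wrist')['T_tool_cam']).round(3))
E
```

```text
2 x [0.739, -0.5, -0.096, 0.0, 0.0, -0.027]
2 x [0.778, -0.435, -0.096, 0.0, 0.0, -0.026]
2 x [0.812, -0.371, -0.096, 0.0, 0.0, -0.027]
2 x [0.84, -0.3, -0.095, 0.0, 0.0, -0.026]
->  [ 0.36 -0.28  0.27]
2 x [0.732, -0.63, -0.047, 0.0, 0.0, -0.035]
2 x [0.797, -0.546, -0.047, 0.0, 0.0, -0.034]
2 x [0.85, -0.458, -0.047, 0.0, 0.0, -0.035]
2 x [0.896, -0.361, -0.047, 0.0, 0.0, -0.035]
2 x [0.93, -0.261, -0.047, 0.0, 0.0, -0.035]
2 x [0.953, -0.158, -0.047, -0.0, 0.0, -0.034]
2 x [0.964, -0.055, -0.047, -0.0, 0.0, -0.035]
2 x [0.965, 0.051, -0.046, -0.0, 0.0, -0.035]
->  [0.46 0.33 0.3 ]
[[-0.    -0.958 -0.287  0.072]
 [ 1.    -0.     0.001 -0.   ]
 [-0.001 -0.287  0.958 -0.134]
 [ 0.     0.     0.     1.   ]]
```

>>> play_rows(motion=[[0.739,-0.5,-0.096,0,0,-0.027],[0.739,-0.5,-0.096,0,0,-0.027]], hand=70)

```text
time: 0.85
tool_pos: [0.2385, -0.4532, 0.2477]
orientation: [3.061, 0.705, 0.001]
ft_force: [0.4, -0.1, 0.7]
finger_gap: 0.818
grip_force: 0.0
```

>>> play_rows(motion=[[0.778,-0.435,-0.096,0,0,-0.026],[0.778,-0.435,-0.096,0,0,-0.026]])

```text
time: 1.1
tool_pos: [0.2793, -0.3951, 0.2554]
orientation: [3.029, 0.829, 0.0]
ft_force: [-0.7, -0.8, -0.4]
finger_gap: 0.818
grip_force: 0.0
```

>>> play_rows(motion=[[0.812,-0.371,-0.096,0,0,-0.027],[0.812,-0.371,-0.096,0,0,-0.027]])

```text
time: 1.35
tool_pos: [0.3201, -0.3371, 0.2629]
orientation: [2.992, 0.956, 0.0]
ft_force: [-0.8, -1.1, 0.1]
finger_gap: 0.816
grip_force: 0.0
```

>>> play_rows(motion=[[0.84,-0.3,-0.095,0,0,-0.026],[0.84,-0.3,-0.095,0,0,-0.026]])

```text
time: 1.6
tool_pos: [0.361, -0.279, 0.2703]
orientation: [2.95, 1.077, 0.0]
ft_force: [0.0, 0.4, 0.1]
finger_gap: 0.819
grip_force: 0.0
```

>>> play_rows(motion=[[0.732,-0.63,-0.047,0,0,-0.035],[0.732,-0.63,-0.047,0,0,-0.035]])

```text
time: 1.85
tool_pos: [0.3725, -0.2028, 0.2738]
orientation: [2.888, 1.236, -0.0]
ft_force: [-0.2, 0.5, 0.2]
finger_gap: 0.819
grip_force: 0.0
```

>>> play_rows(motion=[[0.797,-0.546,-0.047,0,0,-0.034],[0.797,-0.546,-0.047,0,0,-0.034]])

```text
time: 2.1
tool_pos: [0.3852, -0.1266, 0.2777]
orientation: [2.818, 1.388, 0.0]
ft_force: [0.2, -1.3, 0.5]
finger_gap: 0.821
grip_force: 0.0
```

>>> play_rows(motion=[[0.85,-0.458,-0.047,0,0,-0.035],[0.85,-0.458,-0.047,0,0,-0.035]])

```text
time: 2.35
tool_pos: [0.3979, -0.0505, 0.2814]
orientation: [2.737, 1.54, 0.0]
ft_force: [0.2, -0.4, -0.9]
finger_gap: 0.823
grip_force: 0.0
```

>>> play_rows(motion=[[0.896,-0.361,-0.047,0,0,-0.035],[0.896,-0.361,-0.047,0,0,-0.035]])

```text
time: 2.6
tool_pos: [0.4108, 0.0258, 0.285]
orientation: [2.649, 1.688, 0.0]
ft_force: [0.2, -1.4, -0.8]
finger_gap: 0.816
grip_force: 0.0
```

>>> play_rows(motion=[[0.93,-0.261,-0.047,0,0,-0.035],[0.93,-0.261,-0.047,0,0,-0.035]])

```text
time: 2.85
tool_pos: [0.4236, 0.1022, 0.2886]
orientation: [2.552, 1.831, 0.0]
ft_force: [-1.7, -0.7, -0.2]
finger_gap: 0.816
grip_force: 0.0
```

>>> play_rows(motion=[[0.953,-0.158,-0.047,0,0,-0.034],[0.953,-0.158,-0.047,0,0,-0.034]])

```text
time: 3.1
tool_pos: [0.4361, 0.1784, 0.2922]
orientation: [2.451, 1.964, -0.0]
ft_force: [0.4, -0.2, -0.6]
finger_gap: 0.823
grip_force: 0.0
```

>>> play_rows(motion=[[0.964,-0.055,-0.047,0,0,-0.035],[0.964,-0.055,-0.047,0,0,-0.035]])

```text
time: 3.35
tool_pos: [0.4486, 0.2545, 0.2958]
orientation: [2.34, 2.096, -0.001]
ft_force: [0.7, -1.6, 0.3]
finger_gap: 0.82
grip_force: 0.0
```

>>> play_rows(motion=[[0.965,0.051,-0.046,0,0,-0.035],[0.965,0.051,-0.046,0,0,-0.035],[0.965,0.051,-0.046,0,0,-0.035]])

```text
time: 3.72
tool_pos: [0.4607, 0.3291, 0.2994]
orientation: [2.223, 2.219, -0.002]
ft_force: [-0.1, -1.0, -0.6]
finger_gap: 0.817
grip_force: 0.0
```

```bash
cat >> h.py <<'E'
def wortho(im,z,x0,x1,y0,y1,s=1000):
    c=vision.calibration('wrist'); st=telemetry.sense(); W=np.eye(4); W[:3,:3]=R.from_rotvec(st['orientation']).as_matrix(); W[:3,3]=st['tool_pos']; T=W@np.array(c['T_tool_cam'])
    V=np.array([[x1,y1,z],[x1,y0,z],[x0,y0,z],[x0,y1,z]]); P=(V-T[:3,3])@T[:3,:3]
    px=np.c_[P[:,0]/P[:,2]*c['fx']+c['cx'],P[:,1]/P[:,2]*c['fy']+c['cy']].astype(np.float32)
    w,h=int((y1-y0)*s),int((x1-x0)*s)
    return cv2.warpPerspective(im,cv2.getPerspectiveTransform(px,np.float32([[0,0],[w,0],[w,h],[0,h]])),(w,h))
E
python3 - <<'E'
from h import *
s=telemetry.sense(); print(s['time'],s['tool_pos'],s['orientation'],s['joint_positions'].round(2))
snap('wrist','w1'); im=cv2.imread('pics/w1.png')
for t,z in (('package_mid',.019),('tray_good',0)):
    print([(d['conf'],ray('wrist',d['pixel'],z).round(3)) for d in vision.tip_of('wrist',t)])
o=[wortho(im,z,.36,.60,.10,.50,950) for z in (.012,.034)]
cv2.imwrite('pics/w1o.png',np.vstack(o))
for nm,k,z,lo,hi in (('green',0,.012,(50,120,40),(80,255,255)),('blue',1,.034,(90,80,30),(118,255,220))):
    m=cv2.inRange(cv2.cvtColor(o[k],cv2.COLOR_BGR2HSV),lo,hi)
    c=max(cv2.findContours(m,0,2)[0],key=cv2.contourArea); (u,v),wh,a=cv2.minAreaRect(c)
    print(nm,'x%.3f y%.3f'%(.60-v/950,.50-u/950),np.round(np.array(wh)/.95),a)
E
```

```text
3.725 [0.46069797 0.32906884 0.29943196] [ 2.22347307e+00  2.21892260e+00 -1.80995899e-03] [ 0.41  0.38  1.13 -0.    1.63  0.41]
[(0.71, array([0.488, 0.372, 0.019]))]
[(0.88, array([0.484, 0.387, 0.   ]))]
green x0.486 y0.385 [177. 168.] 2.7702157497406006
blue x0.488 y0.375 [148.  39.] 6.34019136428833
```

View pics/w1o.png

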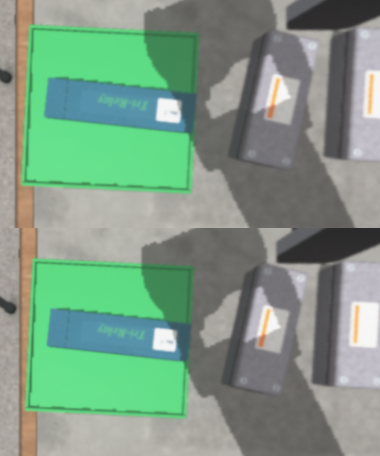

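The rectified wrist view shows the green tray at (0.486, 0.385), yaw about -2.8°. The package is at (0.488, 0.375), long axis heading 83.7°.

```bash
python3 - <<'E'
from h import *
y=down(83.7); z=down(90)
plan(((.488,.375,.12),y),((.488,.375,.018),y,.03))
print('lift & carry')
plan(((.488,.375,.10),y),((.50,.20,.18),z),((.56,-.13,.18),z),((.67,-.13,.16),z), ((.67,-.13,.016),z,.03),start=(np.array([.488,.375,.018]),y))
E
```

```text
2 x [0.195, 0.115, 0.75, 0.0, 0.0, 0.011]
2 x [0.199, 0.108, 0.75, 0.0, 0.0, 0.012]
2 x [0.203, 0.1, 0.751, 0.0, 0.0, 0.011]
->  [0.488 0.375 0.12 ]
2 x [0.0, -0.0, 0.637, 0.0, 0.0, 0.0]
2 x [0.0, -0.0, 0.638, 0.0, 0.0, 0.0]
->  [0.488 0.375 0.018]
lift & carry
1 x [0.0, 0.0, -0.512, 0.0, 0.0, 0.0]
1 x [0.0, 0.0, -0.513, 0.0, 0.0, 0.0]
->  [0.488 0.375 0.1  ]
2 x [-0.719, 0.13, -0.333, 0.0, 0.0, -0.012]
2 x [-0.724, 0.102, -0.334, -0.0, 0.0, -0.011]
2 x [-0.727, 0.078, -0.333, -0.0, 0.0, -0.012]
->  [0.5  0.2  0.18]
2 x [-0.825, 0.15, 0.0, -0.0, 0.0, 0.0]
2 x [-0.825, 0.15, 0.0, -0.0, 0.0, 0.0]
2 x [-0.825, 0.15, 0.0, -0.0, 0.0, 0.0]
2 x [-0.825, 0.15, 0.0, -0.0, 0.0, 0.0]
2 x [-0.825, 0.15, 0.0, -0.0, 0.0, 0.0]
->  [ 0.56 -0.13  0.18]
1 x [0.0, 0.687, 0.125, -0.0, 0.0, 0.0]
1 x [0.0, 0.688, 0.125, -0.0, 0.0, 0.0]
->  [ 0.67 -0.13  0.16]
3 x [0.0, -0.0, 0.9, -0.0, 0.0, 0.0]
3 x [0.0, -0.0, 0.9, -0.0, 0.0, 0.0]
->  [ 0.67  -0.13   0.016]
```

>>> play_rows(motion=[[0.195,0.115,0.75,0,0,0.011],[0.195,0.115,0.75,0,0,0.011]])

```text
time: 4.12
tool_pos: [0.4682, 0.3441, 0.2368]
orientation: [-2.258, -2.18, 0.012]
ft_force: [-0.1, 0.4, 0.4]
finger_gap: 0.82
grip_force: 0.0
```

>>> play_rows(motion=[[0.199,0.108,0.75,0,0,0.012],[0.199,0.108,0.75,0,0,0.012]])

```text
time: 4.38
tool_pos: [0.4777, 0.3602, 0.1786]
orientation: [-2.298, -2.139, 0.009]
ft_force: [-0.3, -0.3, -0.0]
finger_gap: 0.819
grip_force: 0.0
```

>>> play_rows(motion=[[0.203,0.1,0.751,0,0,0.011],[0.203,0.1,0.751,0,0,0.011],[0.203,0.1,0.751,0,0,0.011]])

```text
time: 4.75
tool_pos: [0.4886, 0.3767, 0.1236]
orientation: [2.335, 2.1, 0.006]
ft_force: [0.4, 0.1, 0.2]
finger_gap: 0.82
grip_force: 0.0
```

>>> play_rows(motion=[[0,0,0.32,0,0,0],[0,0,0.637,0,0,0]])

```text
time: 5.0
tool_pos: [0.4889, 0.377, 0.0724]
orientation: [2.335, 2.1, 0.009]
ft_force: [0.5, 0.1, 0.0]
finger_gap: 0.821
grip_force: 0.0
```

>>> play_rows(motion=[[0,0,0.32,0,0,0],[0,0,0.638,0,0,0],[0,0,0.638,0,0,0]])

```text
time: 5.38
tool_pos: [0.488, 0.3767, 0.0195]
orientation: [2.336, 2.1, 0.001]
ft_force: [-0.2, -0.2, 0.5]
finger_gap: 0.819
grip_force: 0.0
```

>>> play_rows(motion=[[0,0,0,0,0,0],[0,0,0,0,0,0],[0,0,0,0,0,0],[0,0,0,0,0,0]], hand=25, grip_force=30)

```text
time: 5.88
tool_pos: [0.4886, 0.3772, 0.0203]
orientation: [2.336, 2.1, 0.006]
ft_force: [-0.2, -0.2, 6.8]
finger_gap: 0.462
grip_force: 30.7
```

>>> play_rows(motion=[[0,0,-0.256,0,0,0],[0,0,-0.512,0,0,0]])

```text
time: 6.12
tool_pos: [0.4877, 0.3769, 0.0605]
orientation: [2.336, 2.1, 0.001]
ft_force: [0.3, 0.1, -0.8]
finger_gap: 0.463
grip_force: 30.7
```

>>> play_rows(motion=[[0,0,-0.513,0,0,0]])

```text
time: 6.25
tool_pos: [0.4871, 0.3765, 0.1006]
orientation: [-2.336, -2.1, 0.003]
ft_force: [0.5, 0.4, -1.0]
finger_gap: 0.461
grip_force: 30.7
```

>>> play_rows(motion=[[-0.719,0.13,-0.333,0,0,-0.012],[-0.719,0.13,-0.333,0,0,-0.012]])

```text
time: 6.5
tool_pos: [0.493, 0.3166, 0.1298]
orientation: [2.297, 2.14, 0.007]
ft_force: [-0.5, -0.1, -0.6]
finger_gap: 0.46
grip_force: 30.8
```

>>> play_rows(motion=[[-0.724,0.102,-0.334,0,0,-0.011],[-0.724,0.102,-0.334,0,0,-0.011]])

```text
time: 6.75
tool_pos: [0.4969, 0.2585, 0.1553]
orientation: [2.261, 2.179, 0.004]
ft_force: [-0.1, 0.5, -0.5]
finger_gap: 0.459
grip_force: 30.8
```

>>> play_rows(motion=[[-0.727,0.078,-0.333,0,0,-0.012],[-0.727,0.078,-0.333,0,0,-0.012]])

```text
time: 7.0
tool_pos: [0.501, 0.2005, 0.1814]
orientation: [2.219, 2.221, 0.003]
ft_force: [0.6, 0.7, -0.3]
finger_gap: 0.461
grip_force: 30.8
```

>>> play_rows(motion=[[-0.825,0.15,0,0,0,0],[-0.825,0.15,0,0,0,0]])

```text
time: 7.25
tool_pos: [0.5128, 0.1345, 0.1794]
orientation: [-2.22, -2.222, 0.001]
ft_force: [0.3, 0.5, -0.8]
finger_gap: 0.462
grip_force: 30.8
```

>>> play_rows(motion=[[-0.825,0.15,0,0,0,0],[-0.825,0.15,0,0,0,0]])

```text
time: 7.5
tool_pos: [0.5252, 0.0688, 0.1794]
orientation: [-2.22, -2.222, 0.001]
ft_force: [0.4, 0.6, -1.3]
finger_gap: 0.463
grip_force: 30.8
```

>>> play_rows(motion=[[-0.825,0.15,0,0,0,0],[-0.825,0.15,0,0,0,0]])

```text
time: 7.75
tool_pos: [0.5375, 0.0031, 0.1794]
orientation: [-2.22, -2.222, 0.0]
ft_force: [-0.6, 0.4, -0.1]
finger_gap: 0.459
grip_force: 30.8
```

>>> play_rows(motion=[[-0.825,0.15,0,0,0,0],[-0.825,0.15,0,0,0,0]])

```text
time: 8.0
tool_pos: [0.5498, -0.0627, 0.1794]
orientation: [-2.22, -2.223, -0.0]
ft_force: [-0.4, 0.5, -1.1]
finger_gap: 0.46
grip_force: 30.8
```

>>> play_rows(motion=[[-0.825,0.15,0,0,0,0],[-0.825,0.15,0,0,0,0],[-0.825,0.15,0,0,0,0]])

```text
time: 8.38
tool_pos: [0.5614, -0.1261, 0.1795]
orientation: [-2.216, -2.225, -0.0]
ft_force: [-0.4, 0.7, -0.4]
finger_gap: 0.462
grip_force: 30.8
```

```bash
python3 - <<'E'
from h import *
s=telemetry.sense(); print(s['time'],s['tool_pos'])
snap('wrist','w2'); im=cv2.imread('pics/w2.png')
for t in ('tray_bad','cutters'): print(t,[(d['conf'],ray('wrist',d['pixel'],0).round(3)) for d in vision.tip_of('wrist',t)])
o=wortho(im,.012,.38,.82,-.30,.10,1000); cv2.imwrite('pics/w2o.png',o)
m=cv2.inRange(cv2.cvtColor(o,cv2.COLOR_BGR2HSV),(0,150,80),(10,255,255)); m[:200]=0
c=max(cv2.findContours(m,0,2)[0],key=cv2.contourArea); (u,v),wh,a=cv2.minAreaRect(c)
print('red x%.3f y%.3f'%(.82-v/1000,.10-u/1000),wh,a)
E
```

```text
8.375 [ 0.56136091 -0.12610233  0.17950954]
tray_bad [(0.97, array([ 0.513, -0.153,  0.   ]))]
cutters [(0.59, array([ 0.762, -0.17 ,  0.   ]))]
red x0.469 y-0.152 (83.58830261230469, 179.30226135253906) 89.4437484741211
```

View pics/w2o.png

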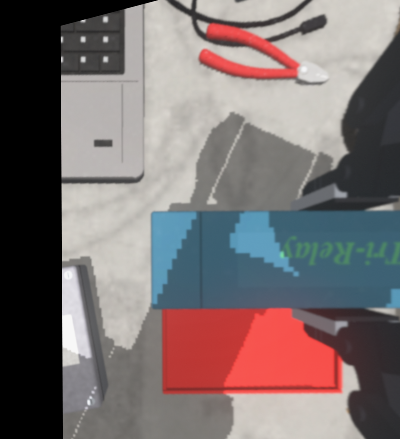

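>>> play_rows(motion=[[-0.06,0.656,0.125,0,0,0],[-0.06,0.656,0.125,0,0,0]])

```text
time: 8.78
tool_pos: [0.6154, -0.1312, 0.1683]
orientation: [-2.215, -2.226, 0.0]
ft_force: [-1.3, 0.5, 0.5]
finger_gap: 0.461
grip_force: 30.9
```

>>> play_rows(motion=[[-0.06,0.656,0.125,0,0,0],[-0.06,0.656,0.125,0,0,0]])

```text
time: 9.02
tool_pos: [0.6674, -0.136, 0.158]
orientation: [-2.215, -2.226, 0.001]
ft_force: [-0.6, 0.3, -1.5]
finger_gap: 0.461
grip_force: 31.0
```

>>> play_rows(motion=[[0,0,0.45,0,0,0],[0,0,0.9,0,0,0]])

```text
time: 9.28
tool_pos: [0.6657, -0.1362, 0.0881]
orientation: [2.216, 2.226, 0.001]
ft_force: [1.6, 0.0, -1.5]
finger_gap: 0.467
grip_force: 31.0
```

>>> play_rows(motion=[[0,0,0.3,0,0,0],[0,0,0.6,0,0,0],[0,0,0.9,0,0,0],[0,0,0.9,0,0,0]])

```text
time: 9.78
tool_pos: [0.6655, -0.1362, 0.016]
orientation: [-2.216, -2.225, 0.001]
ft_force: [-0.2, 0.5, -0.2]
finger_gap: 0.464
grip_force: 33.2
```

>>> play_rows(motion=[[0,0,0,0,0,0],[0,0,0,0,0,0],[0,0,0,0,0,0]], hand=56)

```text
time: 10.15
tool_pos: [0.6664, -0.1371, 0.0163]
orientation: [2.217, 2.225, 0.0]
ft_force: [-0.1, 0.4, -0.7]
finger_gap: 0.657
grip_force: 0.0
```

>>> play_rows(motion=[[0,0,-0.3,0,0,0],[0,0,-0.9,0,0,0]])

```text
time: 10.4
tool_pos: [0.6653, -0.1368, 0.0869]
orientation: [-2.215, -2.222, 0.003]
ft_force: [0.2, 0.2, 0.8]
finger_gap: 0.655
grip_force: 0.0
```

```bash
python3 - <<'E'
from h import *
z=down(9)
im=snap('side','d2'); print([(d['conf'],ray('side',d['pixel'],.015).round(3)) for d in vision.tip_of('side','package_mid')])
s=telemetry.sense(); print(s['time'],s['tool_pos'])
plan(((.63,-.1,.14),down(70)),((.47,.032,.22),z))
E
```

```text
[(0.82, array([ 0.669, -0.135,  0.015]))]
10.5 [ 0.66854209 -0.13790882  0.09370657]
3 x [0.473, -0.475, -0.585, 0.003, 0.001, 0.112]
->  [ 0.63 -0.1   0.14]
3 x [0.29, -0.814, -0.333, -0.0, -0.0, 0.113]
3 x [-0.011, -0.865, -0.333, -0.0, -0.0, 0.113]
3 x [-0.311, -0.806, -0.333, -0.0, -0.0, 0.113]
->  [0.47  0.032 0.22 ]
```

>>> play_rows(motion=[[0.473,-0.475,-0.585,0,0,0.112],[0.473,-0.475,-0.585,0,0,0.112],[0.473,-0.475,-0.585,0,0,0.112]], hand=66)

```text
time: 10.88
tool_pos: [0.6281, -0.0991, 0.1352]
orientation: [2.57, 1.805, 0.001]
ft_force: [0.2, -0.0, -0.0]
finger_gap: 0.77
grip_force: 0.0
```

>>> play_rows(motion=[[0.29,-0.814,-0.333,0,0,0.113],[0.29,-0.814,-0.333,0,0,0.113],[0.29,-0.814,-0.333,0,0,0.113]])

```text
time: 11.25
tool_pos: [0.5749, -0.0554, 0.1611]
orientation: [-2.848, -1.327, 0.0]
ft_force: [0.2, -0.0, -1.1]
finger_gap: 0.773
grip_force: 0.0
```

>>> play_rows(motion=[[-0.011,-0.865,-0.4,0,0,0.113],[-0.011,-0.865,-0.4,0,0,0.113],[-0.011,-0.865,-0.4,0,0,0.113]])

```text
time: 11.62
tool_pos: [0.522, -0.0116, 0.1931]
orientation: [3.036, 0.805, 0.0]
ft_force: [0.6, -2.1, 0.2]
finger_gap: 0.771
grip_force: 0.0
```

>>> play_rows(motion=[[-0.311,-0.806,-0.6,0,0,0.113],[-0.311,-0.806,-0.6,0,0,0.113],[-0.311,-0.806,-0.6,0,0,0.113],[-0.311,-0.806,-0.6,0,0,0.113]])

```text
time: 12.12
tool_pos: [0.4692, 0.0318, 0.2402]
orientation: [-3.131, -0.255, 0.002]
ft_force: [0.3, 0.2, 0.3]
finger_gap: 0.778
grip_force: 0.0
```

```bash
python3 - <<'E'
from h import *
s=telemetry.sense(); print(s['time'],s['tool_pos'],s['orientation'],s['joint_positions'].round(2))
snap('wrist','w3'); im=cv2.imread('pics/w3.png')
for t,z in (('unit_a_mid',.023),('unit_a',0.)): print(t,[(d['conf'],ray('wrist',d['pixel'],z).round(3)) for d in vision.tip_of('wrist',t)])
o=wortho(im,.046,.38,.60,-.05,.30,2000); cv2.imwrite('pics/w3o.png',o)
E
```

```text
12.125 [0.46920402 0.03177351 0.24015829] [-3.13100468e+00 -2.55338266e-01  2.20954407e-03] [-0.18  0.24  1.5  -0.    1.4   1.22]
unit_a_mid [(0.7, array([0.495, 0.129, 0.023]))]
unit_a [(0.96, array([0.49, 0.22, 0.  ])), (0.88, array([0.497, 0.128, 0.   ])), (0.61, array([0.488, 0.03 , 0.   ]))]
```

View pics/w3o.png

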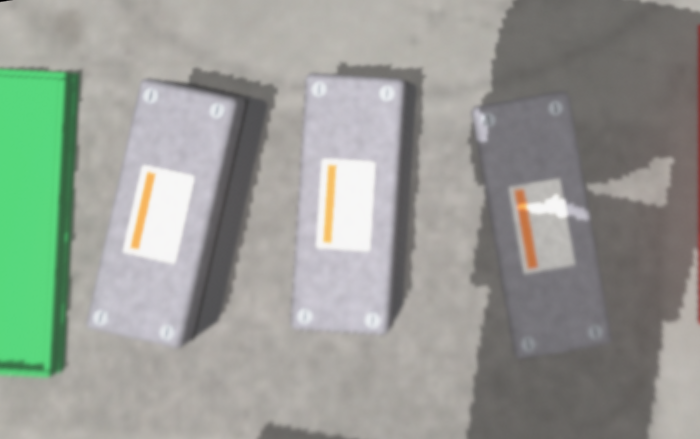

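Screw holes in the wrist view refine the modules:

| Module | x, y (m) | Yaw |
|---|---|---|
| Right | 0.487, 0.029 | +10° |
| Middle | 0.4975, 0.127 | -3.5° |
| Left | 0.493, 0.221 | -12.9° |

I'll start with the right-hand one.

```bash
python3 - <<'E'
from h import *
y=down(10)
plan(((.487,.029,.08),y),((.487,.029,.019),y,.03))
E
```

```text
1 x [0.074, 0.025, 0.668, -0.0, 0.0, -0.002]
1 x [0.074, 0.025, 0.668, -0.0, 0.0, -0.001]
1 x [0.073, 0.026, 0.668, -0.0, 0.001, -0.002]
->  [0.487 0.029 0.08 ]
3 x [-0.001, -0.0, 0.762, -0.0, -0.0, 0.0]
->  [0.487 0.029 0.019]
```

>>> play_rows(motion=[[0.148,0.05,0.67,0,0,-0.003],[0.148,0.05,0.99,0,0,-0.005]])

```text
time: 12.52
tool_pos: [0.4806, 0.0302, 0.1594]
orientation: [-3.129, -0.274, 0.005]
ft_force: [0.3, -0.6, 0.2]
finger_gap: 0.773
grip_force: 0.0
```

>>> play_rows(motion=[[0.074,0.025,0.67,0,0,0],[0.074,0.025,0.99,0,0,0],[0.074,0.025,1,0,0,0]])

```text
time: 12.9
tool_pos: [0.4862, 0.0294, 0.0804]
orientation: [-3.129, -0.273, 0.007]
ft_force: [-0.5, -0.3, 0.2]
finger_gap: 0.77
grip_force: 0.0
```

>>> play_rows(motion=[[0,0,0.3,0,0,0],[0,0,0.6,0,0,0],[0,0,0.77,0,0,0],[0,0,0.77,0,0,0]])

```text
time: 13.4
tool_pos: [0.487, 0.0295, 0.0206]
orientation: [-3.13, -0.272, 0.001]
ft_force: [0.2, 0.6, 0.1]
finger_gap: 0.775
grip_force: 0.0
```

>>> play_rows(motion=[[0,0,0,0,0,0],[0,0,0,0,0,0],[0,0,0,0,0,0],[0,0,0,0,0,0]], hand=40, grip_force=100)

```text
time: 13.9
tool_pos: [0.4874, 0.0296, 0.0218]
orientation: [3.129, 0.272, 0.004]
ft_force: [-0.2, -0.1, 5.0]
finger_gap: 0.572
grip_force: 104.4
```

>>> play_rows(motion=[[0,0,-0.4,0,0,0],[0,0,-1,0,0,0]])

```text
time: 14.15
tool_pos: [0.4859, 0.0298, 0.101]
orientation: [-3.129, -0.272, 0.005]
ft_force: [0.6, -0.4, -4.6]
finger_gap: 0.569
grip_force: 105.1
```

>>> play_rows(motion=[[0,0,-0.5,0,0,0],[0,0,-0.5,0,0,0],[0,0,-0.5,0,0,0],[0,0,-0.5,0,0,0]])

```text
time: 14.65
tool_pos: [0.486, 0.0297, 0.1391]
orientation: [-3.129, -0.272, 0.005]
ft_force: [-0.3, 0.5, -4.5]
finger_gap: 0.567
grip_force: 109.6
```

```bash
cat >> h.py <<'E'
def feel(n=5):
    t=[];f=[]
    for _ in range(n):
        s=telemetry.sense(); t.append(s['wrist_torque']); f.append(s['ft_force']); vision.camera('side')
    s=telemetry.sense(); Q=R.from_rotvec(s['orientation'])
    print('t',s['time'],s['tool_pos'].round(4),'tool torque',Q.inv().apply(np.mean(t,0)).round(3),'sd',np.std(t,0).round(3),'F',np.mean(f,0).round(2))
E
python3 -c "
from h import *
feel()"
```

```text
t 14.9 [0.4866 0.0297 0.14  ] tool torque [-0.005 -0.009 -0.016] sd [0.019 0.017 0.034] F [-0.06  0.35 -4.7 ]
```

>>> play_rows(motion=[[0,0,0,0,0.057,0],[0,0,0,0,0.114,0],[0,0,0,0,0.17,0],[0,0,0,0,0.17,0],[0,0,0,0,0.17,0],[0,0,0,0,0.17,0],[0,0,0,0,0.17,0]])

```text
time: 15.78
tool_pos: [0.4874, 0.0298, 0.1407]
orientation: [-2.976, -0.259, -0.814]
ft_force: [-0.2, 0.4, -4.5]
finger_gap: 0.569
grip_force: 109.9
```

>>> play_rows(motion=[[0,0,0,0,-0.057,0],[0,0,0,0,-0.114,0],[0,0,0,0,-0.17,0],[0,0,0,0,-0.17,0],[0,0,0,0,-0.17,0]])

```text
time: 16.4
tool_pos: [0.4864, 0.0299, 0.14]
orientation: [-3.129, -0.272, -0.003]
ft_force: [-0.8, -0.4, -4.7]
finger_gap: 0.566
grip_force: 110.2
```

```bash
python3 - <<'E'
from h import *
feel()
s=telemetry.sense(); print(s['orientation'])
print('bad'); plan(((.50,-.06,.12),down(5)),((.513,-.194,.12),down(0)),((.513,-.194,.03),down(0),.03))
print('good'); plan(((.48,.20,.13),down(5)),((.488,.427,.12),down(-2.8)),((.488,.427,.03),down(-2.8),.03))
E
```

```text
t 16.65 [0.4863 0.0295 0.1406] tool torque [ 0.017  0.138 -0.013] sd [0.039 0.024 0.028] F [-0.32 -0.19 -4.54]
[-3.12975095e+00 -2.71045158e-01 -1.42848325e-03]
bad
1 x [-0.012, 0.566, 0.129, -0.0, -0.0, 0.014]
1 x [0.013, 0.566, 0.129, -0.0, -0.0, 0.013]
->  [ 0.5  -0.06  0.12]
2 x [0.007, 0.841, -0.0, -0.0, -0.0, 0.014]
2 x [0.045, 0.841, -0.0, -0.0, -0.0, 0.014]
->  [ 0.513 -0.194  0.12 ]
2 x [-0.001, -0.0, 0.562, -0.0, -0.0, -0.0]
2 x [-0.0, -0.0, 0.563, -0.0, -0.0, -0.0]
->  [ 0.513 -0.194  0.03 ]
good
1 x [0.096, -0.704, 0.044, -0.0, -0.0, 0.009]
1 x [0.076, -0.707, 0.045, -0.0, -0.0, 0.009]
1 x [0.057, -0.708, 0.044, -0.0, -0.0, 0.009]
->  [0.48 0.2  0.13]
2 x [0.116, -0.939, 0.042, -0.0, -0.0, 0.015]
2 x [0.072, -0.944, 0.042, -0.0, -0.0, 0.014]
2 x [0.03, -0.946, 0.042, -0.0, -0.0, 0.015]
->  [0.488 0.427 0.12 ]
2 x [-0.001, 0.0, 0.563, -0.0, -0.0, -0.0]
2 x [-0.0, 0.0, 0.562, -0.0, -0.0, -0.0]
->  [0.488 0.427 0.03 ]
```

Torque went from about 0 to 0.138 N m, so this core is loose. It goes in the red tray.

>>> play_rows(motion=[[-0.012,0.566,0.129,0,0,0.014]])

```text
time: 16.77
tool_pos: [0.4935, -0.014, 0.1308]
orientation: [-3.135, -0.207, -0.004]
ft_force: [0.9, -0.2, -4.9]
finger_gap: 0.575
grip_force: 110.7
```

>>> play_rows(motion=[[0.013,0.566,0.129,0,0,0.013]])

```text
time: 16.9
tool_pos: [0.5005, -0.0608, 0.1199]
orientation: [3.138, 0.138, 0.002]
ft_force: [0.6, 0.5, -4.0]
finger_gap: 0.569
grip_force: 110.7
```

>>> play_rows(motion=[[0.007,0.841,0,0,0,0.014],[0.007,0.841,0,0,0,0.014]])

```text
time: 17.15
tool_pos: [0.5073, -0.1308, 0.1199]
orientation: [3.14, 0.062, 0.003]
ft_force: [0.0, 0.9, -5.4]
finger_gap: 0.569
grip_force: 111.7
```

>>> play_rows(motion=[[0.045,0.841,0,0,0,0.014],[0.045,0.841,0,0,0,0.014],[0.045,0.841,0,0,0,0.014]])

```text
time: 17.52
tool_pos: [0.5132, -0.1938, 0.1197]
orientation: [-3.141, 0.0, 0.0]
ft_force: [-0.3, -0.6, -5.3]
finger_gap: 0.572
grip_force: 113.3
```

>>> play_rows(motion=[[0,0,0.3,0,0,0],[0,0,0.562,0,0,0]])

```text
time: 17.77
tool_pos: [0.5134, -0.1924, 0.0745]
orientation: [-3.141, -0.003, -0.0]
ft_force: [0.2, -0.6, -4.7]
finger_gap: 0.567
grip_force: 113.6
```

>>> play_rows(motion=[[0,0,0.25,0,0,0],[0,0,0.45,0,0,0],[0,0,0.57,0,0,0],[0,0,0.57,0,0,0]])

```text
time: 18.27
tool_pos: [0.5134, -0.1931, 0.0291]
orientation: [-3.141, -0.002, 0.001]
ft_force: [-0.9, -0.4, -4.7]
finger_gap: 0.566
grip_force: 113.4
```

```bash
python3 -c "
from h import *
feel(2); s=telemetry.sense(); print(s['orientation'])"
```

```text
t 18.375 [ 0.5138 -0.1937  0.0299] tool torque [0.013 0.142 0.018] sd [0.009 0.019 0.022] F [ 0.12 -0.16 -4.81]
[3.14115868e+00 1.31809775e-03 1.22019262e-03]
```

>>> play_rows(motion=[[0,0,0.03,0,0,0],[0,0,0.055,0,0,0],[0,0,0.055,0,0,0]])

```text
time: 18.75
tool_pos: [0.5137, -0.194, 0.0259]
orientation: [3.141, 0.001, 0.001]
ft_force: [-1.7, 1.0, 4.8]
finger_gap: 0.564
grip_force: 114.3
```

>>> play_rows(motion=[[0,0,0,0,0,0],[0,0,0,0,0,0],[0,0,0,0,0,0]], hand=63)

```text
time: 19.12
tool_pos: [0.5136, -0.194, 0.0249]
orientation: [3.141, 0.001, 0.0]
ft_force: [0.5, -0.5, 0.2]
finger_gap: 0.737
grip_force: 0.0
```

>>> play_rows(motion=[[0,0,-0.4,0,0,0],[0,0,-1,0,0,0]])

```text
time: 19.38
tool_pos: [0.513, -0.1936, 0.1049]
orientation: [-3.14, -0.0, 0.004]
ft_force: [-0.8, -0.1, 1.1]
finger_gap: 0.74
grip_force: 0.0
```

```bash
python3 - <<'E'
from h import *
snap('side','d3'); print([(d['conf'],ray('side',d['pixel'],.027).round(3)) for d in vision.tip_of('side','unit_a_mid')])
s=telemetry.sense(); print(s['time'],s['tool_pos'])
y=down(-3.5)
plan(((.51,-.03,.14),y),((.4975,.127,.085),y),((.4975,.127,.019),y,.03))
E
```

```text
[(0.7, array([0.501, 0.122, 0.027]))]
19.475 [ 0.51544452 -0.19503479  0.10934791]
1 x [-0.021, -0.687, -0.131, 0.0, -0.001, 0.007]
1 x [-0.037, -0.686, -0.131, 0.001, -0.001, 0.006]
1 x [-0.05, -0.686, -0.129, 0.0, -0.0, 0.007]
->  [ 0.51 -0.03  0.14]
2 x [-0.14, -0.975, 0.342, 0.0, -0.0, -0.0]
2 x [-0.139, -0.975, 0.342, 0.0, -0.0, -0.0]
->  [0.4975 0.127  0.085 ]
3 x [-0.001, -0.002, 0.825, 0.0, -0.0, -0.0]
->  [0.4975 0.127  0.019 ]
```

>>> play_rows(motion=[[-0.021,-0.687,-0.131,0,0,0.007]])

```text
time: 19.6
tool_pos: [0.5121, -0.1406, 0.1152]
orientation: [3.141, -0.041, 0.001]
ft_force: [0.4, 1.0, 0.1]
finger_gap: 0.738
grip_force: 0.0
```

>>> play_rows(motion=[[-0.037,-0.686,-0.131,0,0,0.006]])

```text
time: 19.73
tool_pos: [0.5097, -0.083, 0.1255]
orientation: [-3.14, 0.067, 0.001]
ft_force: [0.3, 0.7, -0.5]
finger_gap: 0.736
grip_force: 0.0
```

>>> play_rows(motion=[[-0.04,-0.686,-0.129,0,0,0.007]])

```text
time: 19.85
tool_pos: [0.5087, -0.0275, 0.136]
orientation: [-3.14, 0.1, 0.001]
ft_force: [0.2, -0.4, 0.6]
finger_gap: 0.738
grip_force: 0.0
```

>>> play_rows(motion=[[-0.13,-0.975,0.342,0,0,0],[-0.13,-0.975,0.342,0,0,0]], hand=66)

```text
time: 20.1
tool_pos: [0.5023, 0.0523, 0.1076]
orientation: [-3.14, 0.093, 0.003]
ft_force: [0.5, -1.0, 1.0]
finger_gap: 0.772
grip_force: 0.0
```

>>> play_rows(motion=[[-0.13,-0.97,0.342,0,0,0],[-0.13,-0.97,0.342,0,0,0],[-0.13,-0.97,0.342,0,0,0]])

```text
time: 20.48
tool_pos: [0.4974, 0.1285, 0.0806]
orientation: [3.14, -0.094, -0.003]
ft_force: [0.2, -0.6, -0.0]
finger_gap: 0.771
grip_force: 0.0
```

```bash
python3 - <<'E'
from h import *
vision.camera('side'); s=telemetry.sense(); print(s['time'],s['tool_pos'])
plan(((.4975,.127,.020),down(-3.5),.03))
E
```

```text
20.525 [0.49790646 0.12758764 0.08107229]
3 x [-0.004, 0.007, 0.763, 0.0, 0.0, -0.0]
->  [0.4975 0.127  0.02  ]
```

>>> play_rows(motion=[[0,0.005,0.3,0,0,0],[0,0.005,0.6,0,0,0],[0,0.005,0.76,0,0,0],[0,0.005,0.76,0,0,0]])

```text
time: 21.02
tool_pos: [0.4981, 0.1265, 0.0204]
orientation: [3.14, -0.099, -0.002]
ft_force: [0.4, 1.2, -0.2]
finger_gap: 0.772
grip_force: 0.0
```

>>> play_rows(motion=[[0,0,0,0,0,0],[0,0,0,0,0,0],[0,0,0,0,0,0],[0,0,0,0,0,0]], hand=40, grip_force=100)

```text
time: 21.52
tool_pos: [0.4987, 0.127, 0.0219]
orientation: [3.14, -0.098, 0.004]
ft_force: [-1.8, -1.2, 6.9]
finger_gap: 0.574
grip_force: 104.2
```

>>> play_rows(motion=[[0,0,-0.4,0,0,0],[0,0,-1,0,0,0]])

```text
time: 21.78
tool_pos: [0.4971, 0.1271, 0.1008]
orientation: [3.14, -0.098, -0.005]
ft_force: [1.0, -0.5, -4.7]
finger_gap: 0.573
grip_force: 104.6
```

>>> play_rows(motion=[[0,0,-0.5,0,0,0],[0,0,-0.5,0,0,0],[0,0,-0.5,0,0,0],[0,0,-0.5,0,0,0]])

```text
time: 22.28
tool_pos: [0.4973, 0.1271, 0.1392]
orientation: [3.14, -0.098, -0.005]
ft_force: [0.4, -0.9, -4.0]
finger_gap: 0.572
grip_force: 106.5
```

```bash
python3 -c "
from h import *
feel()"
```

```text
t 22.525 [0.4979 0.1271 0.1402] tool torque [ 0.002 -0.008 -0.01 ] sd [0.042 0.027 0.032] F [ 0.17 -0.38 -4.4 ]
```

>>> play_rows(motion=[[0,0,0,0,0.057,0],[0,0,0,0,0.114,0],[0,0,0,0,0.17,0],[0,0,0,0,0.17,0],[0,0,0,0,0.17,0],[0,0,0,0,0.17,0],[0,0,0,0,0.17,0]])

```text
time: 23.4
tool_pos: [0.4987, 0.127, 0.1408]
orientation: [3.013, -0.095, 0.823]
ft_force: [-1.2, -0.5, -3.8]
finger_gap: 0.566
grip_force: 106.2
```

>>> play_rows(motion=[[0,0,0,0,-0.057,0],[0,0,0,0,-0.114,0],[0,0,0,0,-0.17,0],[0,0,0,0,-0.17,0],[0,0,0,0,-0.17,0]])

```text
time: 24.02
tool_pos: [0.4976, 0.1272, 0.1402]
orientation: [3.14, -0.098, 0.003]
ft_force: [-0.4, -0.2, -4.6]
finger_gap: 0.569
grip_force: 106.4
```

```bash
python3 - <<'E'
from h import *
feel()
s=telemetry.sense(); print(s['orientation'])
print('bad'); plan(((.50,-.02,.13),down(0)),((.513,-.11,.12),down(0)),((.513,-.11,.03),down(0),.03))
print('good'); plan(((.488,.427,.13),down(-2.8)),((.488,.427,.03),down(-2.8),.03))
E
```

```text
t 24.275 [0.4976 0.1273 0.1409] tool torque [0.017 0.03  0.008] sd [0.005 0.033 0.026] F [-0.73 -0.25 -3.93]
[-3.14007477e+00  9.76120244e-02 -1.46027319e-03]
bad
2 x [0.072, 0.918, 0.068, -0.0, -0.0, -0.01]
2 x [0.044, 0.919, 0.068, 0.0, -0.0, -0.01]
->  [ 0.5  -0.02  0.13]
1 x [0.081, 0.563, 0.062, 0.0, -0.0, 0.0]
1 x [0.08, 0.563, 0.063, 0.0, -0.0, 0.0]
->  [ 0.513 -0.11   0.12 ]
2 x [-0.0, -0.0, 0.562, 0.0, -0.0, 0.0]
2 x [-0.001, -0.0, 0.563, 0.0, -0.0, 0.0]
->  [ 0.513 -0.11   0.03 ]
good
2 x [-0.088, -0.933, 0.034, -0.0, -0.0, -0.001]
2 x [-0.085, -0.933, 0.034, -0.0, -0.0, -0.001]
2 x [-0.082, -0.934, 0.034, -0.0, -0.0, -0.001]
2 x [-0.08, -0.933, 0.033, -0.0, -0.0, -0.001]
->  [0.488 0.427 0.13 ]
2 x [-0.0, -0.0, 0.625, -0.0, -0.0, -0.0]
2 x [-0.001, -0.0, 0.625, -0.0, -0.0, -0.0]
->  [0.488 0.427 0.03 ]
```

Torque changed by only about 0.03 N m, against 0.14 for a loose core, so this one is solid. It goes in the green tray's far slot.

>>> play_rows(motion=[[-0.088,-0.933,0.034,0,0,0],[-0.088,-0.933,0.034,0,0,0]])

```text
time: 24.52
tool_pos: [0.495, 0.2046, 0.138]
orientation: [-3.139, 0.094, -0.001]
ft_force: [0.3, -0.3, -3.7]
finger_gap: 0.569
grip_force: 111.1
```

>>> play_rows(motion=[[-0.085,-0.933,0.034,0,0,-0.001],[-0.085,-0.933,0.034,0,0,-0.001]])

```text
time: 24.78
tool_pos: [0.4928, 0.2795, 0.1351]
orientation: [-3.14, 0.088, -0.001]
ft_force: [-0.9, -0.1, -5.0]
finger_gap: 0.568
grip_force: 113.7
```

>>> play_rows(motion=[[-0.082,-0.934,0.034,0,0,-0.001],[-0.082,-0.934,0.034,0,0,-0.001]])

```text
time: 25.02
tool_pos: [0.4908, 0.3542, 0.1322]
orientation: [-3.14, 0.084, -0.0]
ft_force: [0.3, -0.3, -4.7]
finger_gap: 0.567
grip_force: 115.1
```

>>> play_rows(motion=[[-0.08,-0.933,0.033,0,0,-0.001],[-0.08,-0.933,0.033,0,0,-0.001],[-0.08,-0.933,0.033,0,0,-0.001]])

```text
time: 25.4
tool_pos: [0.4891, 0.4265, 0.1295]
orientation: [3.14, -0.082, -0.0]
ft_force: [0.5, -0.6, -3.4]
finger_gap: 0.567
grip_force: 115.8
```

>>> play_rows(motion=[[0,0,0.3,0,0,0],[0,0,0.625,0,0,0]])

```text
time: 25.65
tool_pos: [0.4899, 0.425, 0.0799]
orientation: [3.14, -0.086, 0.001]
ft_force: [-0.4, -0.1, -4.6]
finger_gap: 0.565
grip_force: 116.0
```

>>> play_rows(motion=[[0,0,0.25,0,0,0],[0,0,0.5,0,0,0],[0,0,0.62,0,0,0],[0,0,0.62,0,0,0]])

```text
time: 26.15
tool_pos: [0.4895, 0.4259, 0.0302]
orientation: [3.14, -0.085, -0.001]
ft_force: [-0.1, -0.0, -3.7]
finger_gap: 0.561
grip_force: 116.0
```

```bash
python3 -c "
from h import *
feel(4); s=telemetry.sense(); print(s['orientation'])"
```

```text
t 26.35 [0.4897 0.4269 0.0313] tool torque [ 0.016 -0.004 -0.007] sd [0.023 0.025 0.037] F [-0.07  0.21 -3.66]
[-3.13969993e+00  8.34955013e-02 -2.19841919e-03]
```

>>> play_rows(motion=[[0,0,0.035,0,0,0],[0,0,0.068,0,0,0],[0,0,0.068,0,0,0]])

```text
time: 26.72
tool_pos: [0.4894, 0.427, 0.026]
orientation: [-3.14, 0.083, -0.002]
ft_force: [-1.9, -1.9, 4.9]
finger_gap: 0.57
grip_force: 117.0
```

>>> play_rows(motion=[[0,0,0,0,0,0],[0,0,0,0,0,0],[0,0,0,0,0,0]], hand=63)

```text
time: 27.1
tool_pos: [0.4893, 0.4269, 0.0249]
orientation: [-3.14, 0.083, -0.0]
ft_force: [-0.7, -0.7, -0.9]
finger_gap: 0.734
grip_force: 0.0
```

>>> play_rows(motion=[[0,0,-0.4,0,0,0],[0,0,-0.9,0,0,0],[0,0,-0.9,0,0,0]])

```text
time: 27.48
tool_pos: [0.4905, 0.4277, 0.1001]
orientation: [-3.137, 0.083, -0.009]
ft_force: [0.4, -0.1, -0.2]
finger_gap: 0.737
grip_force: 0.0
```

```bash
python3 - <<'E'
from h import *
vision.camera('side'); vision.camera('side')
s=telemetry.sense(); print(s['time'],s['tool_pos'])
y=down(-12.9)
plan(((.493,.221,.085),y))
E
```

```text
27.575 [0.48906356 0.42675041 0.09662106]
2 x [0.062, 0.855, 0.048, 0.0, 0.0, 0.018]
2 x [0.11, 0.851, 0.049, 0.0, 0.0, 0.019]
2 x [0.161, 0.842, 0.048, 0.0, 0.0, 0.018]
->  [0.493 0.221 0.085]
```

>>> play_rows(motion=[[0.062,0.855,0.048,0,0,0.018],[0.062,0.855,0.048,0,0,0.018]])

```text
time: 27.82
tool_pos: [0.4898, 0.3553, 0.0913]
orientation: [3.134, -0.177, -0.006]
ft_force: [0.4, 0.3, 0.0]
finger_gap: 0.736
grip_force: 0.0
```

>>> play_rows(motion=[[0.11,0.851,0.049,0,0,0.019],[0.11,0.851,0.049,0,0,0.019]], hand=66)

```text
time: 28.08
tool_pos: [0.4915, 0.2873, 0.088]
orientation: [3.129, -0.27, -0.004]
ft_force: [0.2, 0.4, 0.5]
finger_gap: 0.773
grip_force: 0.0
```

>>> play_rows(motion=[[0.161,0.842,0.048,0,0,0.018],[0.161,0.842,0.048,0,0,0.018],[0.161,0.842,0.048,0,0,0.018]])

```text
time: 28.45
tool_pos: [0.4934, 0.2216, 0.085]
orientation: [-3.121, 0.354, 0.001]
ft_force: [0.6, 0.9, 0.5]
finger_gap: 0.773
grip_force: 0.0
```

```bash
python3 - <<'E'
from h import *
vision.camera('side'); vision.camera('side'); s=telemetry.sense(); print(s['time'],s['tool_pos'])
plan(((.493,.221,.020),down(-12.9),.03))
E
```

```text
28.55 [0.49324971 0.22233357 0.0850986 ]
3 x [0.001, 0.017, 0.814, -0.0, 0.0, 0.0]
->  [0.493 0.221 0.02 ]
```

>>> play_rows(motion=[[0,0.01,0.3,0,0,0],[0,0.01,0.6,0,0,0],[0,0.01,0.81,0,0,0],[0,0.01,0.81,0,0,0]])

```text
time: 29.05
tool_pos: [0.4924, 0.2213, 0.0195]
orientation: [3.121, -0.351, -0.003]
ft_force: [0.3, 0.5, 0.7]
finger_gap: 0.772
grip_force: 0.0
```

>>> play_rows(motion=[[0,0,0,0,0,0],[0,0,0,0,0,0],[0,0,0,0,0,0],[0,0,0,0,0,0]], hand=40, grip_force=100)

```text
time: 29.55
tool_pos: [0.4934, 0.2209, 0.0214]
orientation: [-3.12, 0.353, -0.003]
ft_force: [-1.4, 4.0, 7.4]
finger_gap: 0.57
grip_force: 104.5
```

>>> play_rows(motion=[[0,0,-0.4,0,0,0],[0,0,-1,0,0,0]])

```text
time: 29.8
tool_pos: [0.492, 0.22, 0.1001]
orientation: [3.12, -0.354, -0.006]
ft_force: [1.1, 0.1, -4.8]
finger_gap: 0.568
grip_force: 104.9
```

>>> play_rows(motion=[[0,0,-0.5,0,0,0],[0,0,-0.5,0,0,0],[0,0,-0.5,0,0,0],[0,0,-0.5,0,0,0]])

```text
time: 30.3
tool_pos: [0.4923, 0.2201, 0.1388]
orientation: [3.12, -0.354, -0.005]
ft_force: [-0.4, 0.5, -5.1]
finger_gap: 0.569
grip_force: 108.1
```

```bash
python3 -c "
from h import *
feel()"
```

```text
t 30.55 [0.4929 0.2203 0.1399] tool torque [-0.007 -0.002 -0.019] sd [0.022 0.014 0.029] F [ 0.02 -0.01 -4.67]
```

>>> play_rows(motion=[[0,0,0,0,0.057,0],[0,0,0,0,0.114,0],[0,0,0,0,0.17,0],[0,0,0,0,0.17,0],[0,0,0,0,0.17,0],[0,0,0,0,0.17,0],[0,0,0,0,0.17,0]])

```text
time: 31.42
tool_pos: [0.4937, 0.22, 0.1406]
orientation: [2.955, -0.337, 0.808]
ft_force: [0.7, -0.4, -3.9]
finger_gap: 0.567
grip_force: 108.5
```

>>> play_rows(motion=[[0,0,0,0,-0.057,0],[0,0,0,0,-0.114,0],[0,0,0,0,-0.17,0],[0,0,0,0,-0.17,0],[0,0,0,0,-0.17,0]])

```text
time: 32.05
tool_pos: [0.4926, 0.2202, 0.14]
orientation: [3.121, -0.354, 0.003]
ft_force: [-0.8, -0.2, -4.4]
finger_gap: 0.567
grip_force: 108.5
```

```bash
python3 - <<'E'
from h import *
feel()
s=telemetry.sense(); print(s['orientation'])
print('bad'); plan(((.513,-.11,.13),down(0)),((.513,-.11,.03),down(0),.03))
print('good'); plan(((.484,.343,.13),down(-2.8)),((.484,.343,.03),down(-2.8),.03))
E
```

```text
t 32.3 [0.4925 0.2206 0.1406] tool torque [0.005 0.095 0.023] sd [0.035 0.027 0.016] F [-0.5   0.08 -4.48]
[ 3.12162342e+00 -3.52664814e-01  1.30973732e-03]
bad
2 x [0.234, 0.794, 0.027, 0.0, -0.0, -0.014]
2 x [0.2, 0.804, 0.026, 0.0, -0.0, -0.015]
2 x [0.161, 0.812, 0.027, 0.0, -0.0, -0.014]
2 x [0.125, 0.819, 0.027, 0.0, -0.0, -0.014]
2 x [0.089, 0.823, 0.026, 0.0, -0.0, -0.015]
->  [ 0.513 -0.11   0.13 ]
2 x [-0.0, 0.0, 0.625, 0.0, -0.0, 0.0]
2 x [-0.001, 0.0, 0.625, 0.0, -0.0, 0.0]
->  [ 0.513 -0.11   0.03 ]
good
2 x [-0.222, -0.734, 0.066, 0.0, -0.0, -0.028]
2 x [-0.157, -0.75, 0.066, 0.0, -0.0, -0.028]
->  [0.484 0.343 0.13 ]
2 x [-0.001, -0.0, 0.625, 0.0, -0.0, -0.0]
2 x [-0.0, -0.0, 0.625, 0.0, -0.0, -0.0]
->  [0.484 0.343 0.03 ]
```

0.095 N m is ambiguous, so I'll feel again with more samples before committing.

```bash
python3 -c "
from h import *
feel(16)"
```

```text
t 33.1 [0.493  0.2203 0.1404] tool torque [-0.033  0.131  0.007] sd [0.039 0.027 0.03 ] F [-0.04  0.14 -4.48]
```

Over 16 samples it reads 0.131 N m, so this core is loose. It goes in the red tray's near slot.

>>> play_rows(motion=[[0.234,0.794,0.027,0,0,-0.014],[0.234,0.794,0.027,0,0,-0.014]])

```text
time: 33.35
tool_pos: [0.4974, 0.1515, 0.1382]
orientation: [3.127, -0.29, -0.0]
ft_force: [-0.5, 0.4, -3.9]
finger_gap: 0.568
grip_force: 109.6
```

>>> play_rows(motion=[[0.2,0.804,0.026,0,0,-0.015],[0.2,0.804,0.026,0,0,-0.015]])

```text
time: 33.6
tool_pos: [0.5016, 0.0855, 0.1362]
orientation: [3.134, -0.217, 0.0]
ft_force: [-0.6, -0.2, -5.1]
finger_gap: 0.567
grip_force: 112.0
```

>>> play_rows(motion=[[0.161,0.812,0.027,0,0,-0.014],[0.161,0.812,0.027,0,0,-0.014]])

```text
time: 33.85
tool_pos: [0.5057, 0.0198, 0.134]
orientation: [3.138, -0.148, 0.001]
ft_force: [-0.4, 0.5, -4.0]
finger_gap: 0.569
grip_force: 113.6
```

>>> play_rows(motion=[[0.125,0.819,0.027,0,0,-0.014],[0.125,0.819,0.027,0,0,-0.014]])

```text
time: 34.1
tool_pos: [0.5098, -0.0461, 0.1319]
orientation: [3.14, -0.078, 0.001]
ft_force: [-0.6, 0.9, -3.6]
finger_gap: 0.569
grip_force: 114.8
```

>>> play_rows(motion=[[0.089,0.823,0.026,0,0,-0.015],[0.089,0.823,0.026,0,0,-0.015],[0.089,0.823,0.026,0,0,-0.015]])

```text
time: 34.48
tool_pos: [0.5133, -0.1091, 0.1297]
orientation: [-3.141, -0.0, 0.001]
ft_force: [-0.5, 0.4, -4.4]
finger_gap: 0.566
grip_force: 115.6
```

>>> play_rows(motion=[[0,0,0.3,0,0,0],[0,0,0.625,0,0,0]])

```text
time: 34.72
tool_pos: [0.5135, -0.1083, 0.0796]
orientation: [-3.141, -0.003, -0.001]
ft_force: [-0.3, 0.0, -4.3]
finger_gap: 0.567
grip_force: 116.1
```

>>> play_rows(motion=[[0,0,0.25,0,0,0],[0,0,0.5,0,0,0],[0,0,0.61,0,0,0],[0,0,0.61,0,0,0]])

```text
time: 35.22
tool_pos: [0.5133, -0.1093, 0.031]
orientation: [-3.141, -0.002, 0.001]
ft_force: [-0.3, 0.0, -4.0]
finger_gap: 0.569
grip_force: 115.7
```

```bash
python3 -c "
from h import *
feel(4); s=telemetry.sense(); print(s['orientation'])"
```

```text
t 35.425 [ 0.5136 -0.1103  0.0318] tool torque [ 0.026  0.127 -0.026] sd [0.017 0.014 0.009] F [-0.25 -0.03 -4.59]
[3.14108650e+00 7.68850972e-04 2.01754052e-03]
```

>>> play_rows(motion=[[0,0,0.04,0,0,0],[0,0,0.078,0,0,0],[0,0,0.078,0,0,0]])

```text
time: 35.8
tool_pos: [0.5134, -0.1104, 0.0255]
orientation: [3.141, 0.0, 0.001]
ft_force: [-2.5, 0.4, 4.9]
finger_gap: 0.567
grip_force: 117.0
```

>>> play_rows(motion=[[0,0,0,0,0,0],[0,0,0,0,0,0],[0,0,0,0,0,0]], hand=62)

```text
time: 36.17
tool_pos: [0.5133, -0.1104, 0.0248]
orientation: [3.142, 0.001, 0.0]
ft_force: [-0.0, -0.2, -1.6]
finger_gap: 0.724
grip_force: 0.0
```

>>> play_rows(motion=[[0,0,-0.4,0,0,0],[0,0,-0.9,0,0,0],[0,0,-0.9,0,0,0]])

```text
time: 36.55
tool_pos: [0.5145, -0.1108, 0.0992]
orientation: [3.139, 0.001, 0.008]
ft_force: [0.3, 0.3, -0.5]
finger_gap: 0.728
grip_force: 0.0
```

>>> play_rows(motion=[[0,0,-1,0,0,0],[0,0,-1,0,0,0],[0,0,-1,0,0,0]])

```text
time: 36.92
tool_pos: [0.5134, -0.1104, 0.1769]
orientation: [3.141, 0.001, 0.002]
ft_force: [-0.6, -0.8, -0.3]
finger_gap: 0.724
grip_force: 0.0
```

```bash
python3 -c "
from h import *
snap('side','d4')"
```

```text
(no output)
```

View pics/d4.png

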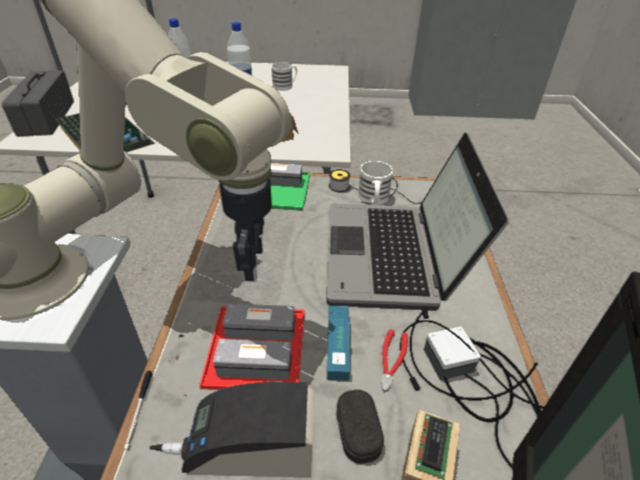

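The picture shows two modules flat in the red tray (259,317) and (253,355) and one in the green tray (287,175). The package is on the bench (339,345), and the reel and cutters are where they started.

```bash
python3 -c "
from bench import finish_job
print(finish_job())"
```

```text
the job is handed in; nothing more can be done
None
```

The job is handed in, at about 37 s of the 72 s allowed: the right and left modules had loose cores and are in the red tray, the middle one was solid and is in the green tray, the package lies on the bench behind the red tray, and the reel and cutters were left alone; the hand-in call returned no verdict.

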